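# Seat the cocked platter of a portion scale and set the check weight on it

## Task

The round platter of the portion scale was pushed back on after washing, but it has not gone home on one side: feel it with light touches (less than a kilo) at several places round its face to find the high spot, and press down there until it is fully home. Then stand the largest check weight upright in the middle of the platter and let go. It is a 2.5 kg scale, so never load it with more than that (25 N); leave everything else on the counter where it is.

Things in the scene. Friction and masses are not known exactly. Their poses are not given: they have to be found in the camera images.
- scale: the portion scale, screwed down: white plastic base 190 x 190, 38 high, with a low sloping console (display, keys) on its front, reaching 155 from the origin towards its own -x, at most 46 high. Origin on the counter below the platter's centre. Three pins under the platter, 80 from its centre, push into tight rubber cups; their bearing is hidden and varies. The load cell gives 1 mm per 10 N.
- platter_mid (a point): middle of the platter's top face once it is home and level, 72 above the counter (point fixed to the base). The platter: plain flat steel disc, diameter 200, 12 deep. One pin is not in: the rim over it (the high spot, at any bearing) is 3.6 to 5.6 too high, the rim opposite 1.5 to 2.4 too low; the face is a tilted plane hinging on a line 40 from the centre, on the side away from the high spot.
- platter (a joint): tilt of the platter out of its seat, rad, whichever way it leans: 0 fully home, 0.026 to 0.040 at the start. Light touches do not move it. Pushed down at the high spot, 85 from the centre, it starts in at about 13 N, needs 1 N more per 10 mm/s, stops dead when home and stays. 60 degrees round from there it takes 1.5 times the force, a quarter turn round 3 times.
- w500_mid (a point): the largest of three stainless check weights, 500 g: an upright cylinder of diameter 38 and 46 high, with a neck and a knob of diameter 26 on top, 67 high in all. This point is on its axis half-way up (33.5 above its foot); z along the axis.
- w200_mid (a point): the middle check weight, 200 g, same shape, diameter 28, 55 high in all; point on its axis half-way up. Not needed.
- w100_mid (a point): the smallest check weight, 100 g, same shape, diameter 22, 48 high in all; point on its axis half-way up. Not needed.
- weight_block: empty wooden holder block for the check weights, 50 x 150 x 28, with three round pockets; origin at the middle of its underside. Not needed.
- boats: stack of five pale wooden boat trays, 125 x 75 x 90 high; origin at the middle of its underside. Not needed.
- paper_roll: big blue paper roll standing on end, diameter 170, 200 high; origin at the middle of its underside. Not needed.
- sauce: white sauce bottle, diameter 56, 180 high; origin at the middle of its underside. Not needed.
- sticks: steel cup full of chopsticks, diameter 80, 210 high over the sticks; origin at the middle of its underside. Not needed.
- spoon: wooden spoon lying flat, about 200 long; origin under the spoon. Not needed.
Things that resemble listed ones, but are neither listed nor needed, are in the scene too. Leave any red look-alike of the part that bears w500_mid alone.

How it is judged:
On the way, in this order (a step that is already met when the one before it is completed fails the run):
1. The platter is fully home (tilted less than 0.010 rad) before the check weight is put on it (value of joint platter below 0.01 rad and contact force between w500 and scale below 0.2 N), for 0.2 s.
2. The largest check weight stands in the middle of the platter (horizontal distance between w500_mid and platter_mid below 0.025 m and angle between w500_mid's own z axis and vertical below 0.06 rad and contact force between w500 and scale above 3.5 N and contact force between w500 and the fingers below 0.2 N and linear speed of w500 below 0.02 m/s), for 0.2 s.
At the end, for the whole second after the job is handed in: The platter is fully home (tilted less than 0.010 rad, its rim within about 1.5 mm of level) and the 500 g check weight stands on it by itself, upright (within 0.06 rad), at rest, released, its axis within 25 mm of the platter's centre (all of step 2 and value of joint platter below 0.01 rad); the robot touches nothing.
It fails at once if The scale is overloaded: more than 25 N on it (contact force between scale and anything else above 25 N).
It fails at once if While the platter is not yet home, the robot presses with more than 15 N on it away from the high spot (outside the segment over the proud pin that begins 50 mm from the centre) (value of joint platter above 0.01 rad and (contact force between platter_c1 and the fingers above 15 N or contact force between platter_c1 and the arm above 15 N)).
It fails at once if One of the two smaller check weights is moved by more than 30 mm (distance of any of w200_mid, w100_mid from where it was at the start of the episode above 0.03 m).
It fails at once if Another thing on the counter is moved by more than 30 mm (distance of any of weight_block, boats, paper_roll, sauce, sticks, spoon from where it was at the start of the episode above 0.03 m).
It also fails if it takes over 67 s, if anything falls off the work surface, if the arm or the gripper's body presses on something with over 40 N, if the wrist force passes 120 N, or if a joint passes its speed limit or range.

## Robot

A 6-joint arm with a two-finger parallel gripper is mounted at the origin on the work surface. World frame = base frame: x ahead of the robot, y to its left, z up, the work surface at z = 0. Lengths are in m, angles in rad, forces in N, time in s.
With the tool pointing down it reaches from about 0.3 to 1 m from the base axis. Payload 5.1 kg.
Tool frame: the origin (TCP) lies at the very end of the fingers, on their centre line; the grasp point (between the pads) lies 19 mm behind it; x points along the fingers, y is the direction in which the jaws open and shut, and the axes are right-handed (so a half turn about x gives the same grasp; the last joint's range is limited). The gripper opens to 95 mm and grips with 3 to 60 N. Pads are 20 mm wide; open, the fingers measure 119 mm over their backs; the gripper's body (75 mm by 180 mm) begins 59 mm behind the grasp point.
Start: joints at [-1.368, 0.124, 1.65, -0, 1.367, -0.083], TCP at [0.183, -0.624, 0.215] pointing down, gripper open.
Joint ranges: [-2.61, 2.61], [-1.02, 2.33], [0.03, 2.71], [-1.35, 4.49], [0.32, 2.68], [-2.91, 2.91]. Speed limits (rad/s): [2.57, 2.57, 3.14, 3.14, 3.14, 3.14].

## Interface

Orientations are given as a unit quaternion [w, x, y, z].
In Python, from rig import sense, snapshot, get_calibration, finish_job gives the robot as it stands.
- The arm moves only by the tool play_rows, never from a script. Its argument "motion" is text: rows parted by semicolons, each of 7 numbers parted by spaces: the turn, a rotation vector about the tool's x, y, z in rad, then the shift along the tool's x, y, z in cm, then the gripper command: -1 is shut, 1 is fully open, values between are in proportion. In form: rx ry rz tx ty tz claw; .... A call has 1 to 10 rows; each row shifts and turns the pose as measured when the row begins, along the tool's axes as they then stand; what a row does not reach is not made up. A row lasts 1/8 s, in which the tool goes at most 62.5 mm and 10.7 degrees, less where a joint would pass 70% of its speed; a pose out of reach is approached as far as the arm can. A call with a gripper value outside its range is refused whole. The fingers move at their own pace and stop on an object; "newtons" is the grip in N (left out, the last holds). Time passes only in rows, so rows that do not move let the fingers close. It gives the time, the measured TCP pose, the force and the opening at its end, in the units of the state.
- sense(): the state, without advancing time (a new reading comes with each control period).
- snapshot(name): name is "scene" or "top" or "wrist"; returns (picture, depth): 480x640x3 uint8, red, green, blue; 480x640 float32, m along the optical axis (not along the pixel's ray), 0 where there is no reading.
- get_calibration(name): a dict with "camera_matrix" (3x3 intrinsics, pixels), "view" (4x4, takes a point from world to camera coordinates); the wrist camera has in their place "T_tool_cam" (4x4, takes a point from camera to tool coordinates, whose origin is the TCP and whose axes are the tool frame's). Camera axes: x right, y down, z forward; pixel columns grow to the right and rows downward; lengths in m; the calibration is good to about 2 mm. A picture is of the moment at which its call begins: read the wrist's pose just before it. get_calibration takes no time and is no camera call.
- finish_job(): hands the job in, once; it reports no verdict.
The state is a dict: "t": time; "joints": joint angles; "qd": joint speeds; "joint_torque": joint torques, N m; "ee_pos": TCP position; "tool_rot": TCP orientation; "contact_force": force on the tool from outside, world axes, zero at the start; "torque": the same for the moment, N m; "finger_gap": opening from 0.0 (shut) to 1.0 (fully open).
Only numpy, scipy, OpenCV 4.12 (cv2) and the standard library are available. Lean on these libraries where they do the work, as an engineer would, in place of code of your own. Each camera call takes 0.05 s, during which the arm holds its last target. There are 200 camera calls.

## Working session

There is one attempt and no reset: what is moved stays moved. The work goes in short steps, Python scripts to look and compute and a tool call to move; the robot and the scene stay as the last step left them, time stands still between calls to the robot, and variables do not carry over. Pictures are saved under pics/ and viewed, on a budget of 10 in all, crops included, one or two more only if the job needs it, and the job is handed in when it is done.

Besides the shell and the picture viewer there is one more tool, called after "Call:" as name(argument=value, ...), one argument or row to a line, values as JSON. play_rows: Moves the arm, as the interface text tells. Its arguments: {"type":"object","properties":{"motion":{"type":"string"},"newtons":{"type":"number"}},"required":["motion"]}

```bash
ls; mkdir -p pics; cat > h.py <<'E'
import numpy as np, cv2
from rig import sense, snapshot, get_calibration
from scipy.spatial.transform import Rotation as R
def grab(n,tag):
    s=sense(); p,d=snapshot(n); cv2.imwrite(f'pics/{tag}.png',p[:,:,::-1]); np.savez(f'pics/{tag}.npz',p=p,d=d,pos=s['ee_pos'],rot=s['tool_rot']); return p,d
def cam(n,f=None):
    c=get_calibration(n); K=np.array(c['camera_matrix'])
    if n=='wrist':
        T=np.eye(4); q=f['rot']; T[:3,:3]=R.from_quat([q[1],q[2],q[3],q[0]]).as_matrix(); T[:3,3]=f['pos']; return K,T@np.array(c['T_tool_cam'])
    return K,np.linalg.inv(np.array(c['view']))
def cloud(n,f):
    K,T=cam(n,f); d=f['d']; v,u=np.mgrid[:480,:640]
    P=np.stack([(u-K[0,2])/K[0,0]*d,(v-K[1,2])/K[1,1]*d,d],-1); return P@T[:3,:3].T+T[:3,3]
def ray(n,f,u,v,z):
    K,T=cam(n,f); r=T[:3,:3]@np.linalg.solve(K,[u,v,1]); o=T[:3,3]; return o+r*(z-o[2])/r[2]
E
python3 - <<'E'
from h import *
for n in ('scene','top'): grab(n,n)
print(sense())
E
```

```text
pics
{'t': 0.1, 'joints': array([-1.36756283e+00,  1.24377851e-01,  1.65153509e+00, -2.66417509e-05,
        1.36749505e+00, -8.25975065e-02]), 'qd': array([-5.99627229e-04, -2.23374349e-04, -2.68681580e-03,  3.61314467e-05,
       -1.99800264e-05,  7.34769899e-04]), 'joint_torque': array([ 1.87355986e-04, -4.18881726e+01, -3.61096358e+01,  7.77505129e-02,
        4.61705332e-02, -5.55074826e-05]), 'ee_pos': array([ 0.18311949, -0.62306781,  0.21355151]), 'tool_rot': array([-0.10007462, -0.69984934, -0.10135481,  0.69994513]), 'contact_force': array([-0.72518935,  0.24453804, -0.16590484]), 'torque': array([-0.02564409, -0.01028943, -0.01928771]), 'finger_gap': 1.0001731345068512}
```

View pics/top.png

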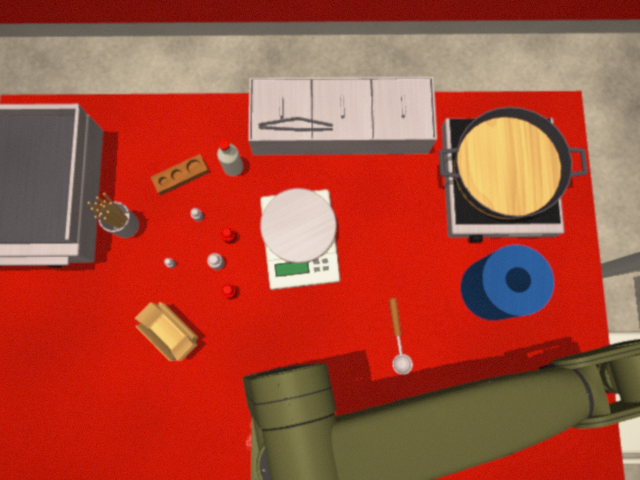

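View pics/scene.png

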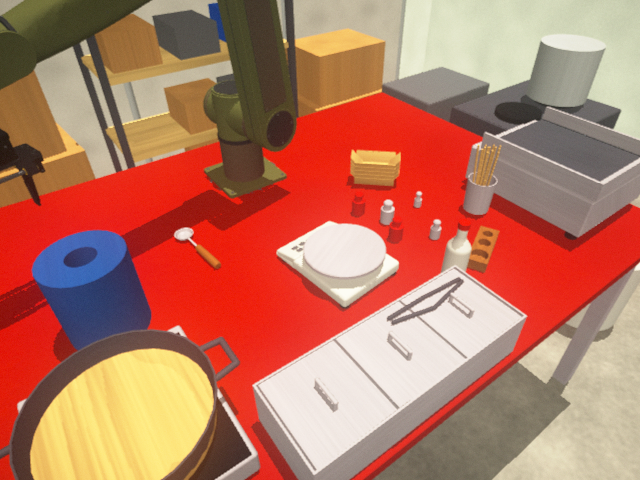

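The top view shows the platter at about (298,226) and steel weights at (216,261), (196,214) and (170,263). Two red look-alikes are at (229,235) and (229,291). The scene view shows the same layout, and (387,212) looks like the largest weight. Next I measure these.

```bash
python3 - <<'E'
from h import *
f=np.load('pics/top.npz'); C=cloud('top',f); p=f['p'].astype(int)
hsv=cv2.cvtColor(f['p'],cv2.COLOR_RGB2HSV)
print('counter z',np.median(C[330:350,60:110,2]))
m=((hsv[...,1]<110)&(hsv[...,2]>90)).astype(np.uint8)
for (u,v) in [(216,261),(196,214),(170,263),(229,235),(229,291)]:
    w=C[v-16:v+17,u-16:u+17].reshape(-1,3); w=w[w[:,2]>0.02]; t=w[w[:,2]>w[:,2].max()-0.012]
    print((u,v),'n',len(w),'zmax',w[:,2].max().round(4),'top xy',t[:,:2].mean(0).round(4),'ext',np.ptp(w[:,:2],axis=0).round(3))
# platter
S=(slice(180,275),slice(250,345)); w=C[S].reshape(-1,3); pl=w[(w[:,2]>.060)&(w[:,2]<.085)]
c,r=cv2.minEnclosingCircle(pl[:,:2].astype(np.float32)); print('platter',c,r,len(pl))
q=pl[np.hypot(*(pl[:,:2]-c).T)<.09]; A=np.c_[q[:,:2]-c,np.ones(len(q))]; k,res,_,_=np.linalg.lstsq(A,q[:,2],rcond=None); print('plane',k,'rms',np.sqrt(res/len(q)),'bearing',np.degrees(np.arctan2(k[1],k[0])))
b=w[(w[:,2]>.025)&(w[:,2]<.05)]; print('base rect',cv2.minAreaRect(b[:,:2].astype(np.float32)))
def crop(n,u,v,s):
    return cv2.resize(cv2.imread(f'pics/{n}.png')[v-s:v+s,u-s:u+s],(400,400),interpolation=cv2.INTER_CUBIC)
cv2.imwrite('pics/crop1.png',np.hstack([crop('top',205,250,55),crop('scene',400,215,60)]))
E
```

```text
counter z -0.001166164692145255
(216, 261) n 185 zmax 1.5084 top xy [ 0.2228 -0.0468] ext [0.263 0.269]
(196, 214) n 100 zmax 1.5084 top xy [ 0.2228 -0.0468] ext [0.39  0.318]
(170, 263) n 64 zmax 1.5084 top xy [ 0.2228 -0.0468] ext [0.253 0.383]
(229, 235) n 185 zmax 1.5084 top xy [ 0.2228 -0.0468] ext [0.337 0.233]
(229, 291) n 184 zmax 1.5084 top xy [ 0.2228 -0.0468] ext [0.183 0.229]
platter (0.5583687424659729, -0.020459210500121117) 0.10129796713590622 4387
plane [0.02503966 0.01279238 0.07235513] rms [0.00307679] bearing 27.061788762850494
base rect ((0.5387787818908691, -0.023175261914730072), (0.23683594167232513, 0.1896820217370987), 6.347862243652344)
```

View pics/crop1.png

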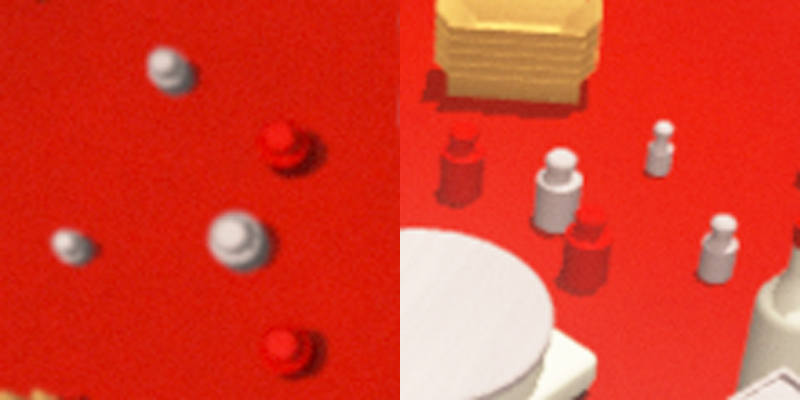

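The largest weight is the bright steel one at top (216,261). It has the widest body of the three steel weights, and the same-size pieces at (229,235) and (229,291) are red, so I leave those alone.

```bash
cat >> h.py <<'E'
def to(x,y,z,jy=None):
    """tool-frame shift (cm) and turn for pointing down, jaws along world angle jy (rad)"""
    s=sense(); q=s['tool_rot']; M=R.from_quat([q[1],q[2],q[3],q[0]]).as_matrix()
    sh=M.T@(np.array([x,y,z])-s['ee_pos'])*100
    a=np.arctan2(M[1,1],M[0,1]) if jy is None else jy
    best=None
    for k in (0,np.pi):
        X=np.array([0,0,-1.]);Y=np.array([np.cos(a+k),np.sin(a+k),0]);G=np.stack([X,Y,np.cross(X,Y)],1)
        rv=R.from_matrix(M.T@G).as_rotvec()
        if best is None or np.linalg.norm(rv)<np.linalg.norm(best): best=rv
    print('pos',s['ee_pos'].round(4),'jaw deg',np.degrees(np.arctan2(M[1,1],M[0,1])).round(1),'shift cm',sh.round(2),'turn',best.round(3),'F',s['contact_force'].round(2),'t',s['t'],'axes\n',M.round(2))
E
python3 - <<'E'
from h import *
f=np.load('pics/top.npz'); C=cloud('top',f); C[f['d']<.1]=np.nan
for n,(u,v),r,h in [('w500',(216,261),14,.067),('w200',(196,214),10,.055),('w100',(170,263),9,.048),('red1',(229,235),10,.067),('red2',(229,291),10,.067),('sauce',(230,155),16,.18),('roll',(518,280),40,.2),('case',(340,105),20,.1),('boats',(167,330),20,.09)]:
    w=C[v-r:v+r+1,u-r:u+r+1].reshape(-1,3); w=w[w[:,2]>.02]; z=np.nanpercentile(w[:,2],97)
    print(n,'z97',z.round(3),'med',np.nanmedian(w,0).round(3),'ray@top',ray('top',f,u,v,h).round(3))
# w500 axis from body mask ring & scene
w=C[240:282,195:238].reshape(-1,3); w=w[(w[:,2]>.055)&(w[:,2]<.08)]; print('knob pts',len(w),w.mean(0))
# counter tilt check around the scale
v,u=np.mgrid[150:300,240:400]; w=C[150:300,240:400].reshape(-1,3); w=w[abs(w[:,2])<.012]; A=np.c_[w[:,:2]-[.558,-.02],np.ones(len(w))]
print('counter plane',np.linalg.lstsq(A,w[:,2],rcond=None)[0])
to(.558,-.02,.2)
E
```

```text
w500 z97 0.069 med [0.465 0.199 0.049] ray@top [0.463 0.193 0.067]
w200 z97 0.057 med [0.596 0.255 0.037] ray@top [0.593 0.252 0.055]
w100 z97 0.05 med [0.464 0.324 0.042] ray@top [0.461 0.318 0.048]
red1 z97 0.07 med [0.536 0.166 0.048] ray@top [0.532 0.161 0.067]
red2 z97 0.07 med [0.384 0.161 0.049] ray@top [0.384 0.158 0.067]
sauce z97 0.18 med [0.732 0.158 0.117] ray@top [0.713 0.146 0.18 ]
roll z97 0.204 med [ 0.386 -0.537  0.198] ray@top [ 0.39  -0.543  0.2  ]
case z97 0.125 med [ 0.879 -0.137  0.107] ray@top [ 0.883 -0.137  0.1  ]
boats z97 0.085 med [0.283 0.319 0.058] ray@top [0.284 0.308 0.09 ]
knob pts 78 [0.46753005 0.20243844 0.06478904]
counter plane [-6.46975332e-05 -8.59541120e-04 -9.00987105e-04]
pos [ 0.1831 -0.6231  0.2136] jaw deg -73.6 shift cm [  1.45 -47.29 -52.97] turn [-0.    -0.     0.002] F [-0.73  0.24 -0.17] t 0.1 axes
 [[-0.    0.28 -0.96]
 [ 0.   -0.96 -0.28]
 [-1.   -0.   -0.  ]]
```

Call:
play_rows(
  motion="0 0 0 -5 0 0 -1; 0 0 0 0 -3.7 -4.7 -1; 0 0 0 0 -3.7 -4.7 -1; 0 0 0 0 -3.7 -4.7 -1; 0 0 0 0 -3.7 -4.7 -1; 0 0 0 0 -3.7 -4.7 -1; 0 0 0 0 -3.7 -4.7 -1; 0 0 0 0 -3.7 -4.7 -1; 0 0 0 0 -3.7 -4.7 -1; 0 0 0 0 -3.7 -4.7 -1",
  newtons=20,
)

```text
t: 1.35
ee_pos: [0.5015, -0.1728, 0.262]
tool_rot: [-0.095, -0.7, -0.1, 0.7]
contact_force: [0.7, 0.5, -0.0]
finger_gap: 0.023
```

```bash
python3 -c "
from h import *
to(.629,.016,.095)"
```

```text
pos [ 0.5015 -0.1728  0.262 ] jaw deg -74.1 shift cm [ 16.84 -14.54 -17.41] turn [-0.    -0.001  0.008] F [ 0.7   0.49 -0.02] t 1.35 axes
 [[-0.    0.27 -0.96]
 [ 0.01 -0.96 -0.27]
 [-1.   -0.01 -0.  ]]
```

Call:
play_rows(
  motion="0 0 0 2.6 -2.4 -2.9 -1; 0 0 0 2.6 -2.4 -2.9 -1; 0 0 0 2.6 -2.4 -2.9 -1; 0 0 0 2.6 -2.4 -2.9 -1; 0 0 0 2.6 -2.4 -2.9 -1; 0 0 0 0 0 0 -1; 0 0 0 0 0 0 -1",
)

```text
t: 2.22
ee_pos: [0.6105, -0.0074, 0.1274]
tool_rot: [-0.098, -0.699, -0.103, 0.701]
contact_force: [0.1, 0.0, 1.1]
finger_gap: 0.005
```

```bash
python3 -c "
from h import *
to(.629,.016,.085)"
```

```text
pos [ 0.6105 -0.0074  0.1274] jaw deg -73.7 shift cm [ 4.24 -1.69 -2.44] turn [0.    0.002 0.008] F [0.08 0.02 1.14] t 2.225 axes
 [[-0.    0.28 -0.96]
 [ 0.01 -0.96 -0.28]
 [-1.   -0.01  0.  ]]
```

Call:
play_rows(
  motion="0 0 0 2.0 -0.85 -1.2 -1; 0 0 0 1.5 -0.85 -1.2 -1; 0 0 0 0.4 0 0 -1; 0 0 0 0 0 0 -1; 0 0 0 0 0 0 -1",
)

```text
t: 2.85
ee_pos: [0.6305, 0.0127, 0.0921]
tool_rot: [0.097, 0.701, 0.1, -0.699]
contact_force: [-0.3, -0.9, -0.4]
finger_gap: 0.002
```

Call:
play_rows(
  motion="0 0 0 0.1 0 0 -1; 0 0 0 0.1 0 0 -1",
)

```text
t: 3.1
ee_pos: [0.6309, 0.0122, 0.0913]
tool_rot: [0.097, 0.702, 0.1, -0.699]
contact_force: [-0.2, 0.3, -0.5]
finger_gap: 0.002
```

Call:
play_rows(
  motion="0 0 0 0.1 0 0 -1; 0 0 0 0.1 0 0 -1",
)

```text
t: 3.35
ee_pos: [0.631, 0.0121, 0.0894]
tool_rot: [0.097, 0.702, 0.1, -0.698]
contact_force: [-0.7, 0.5, 0.0]
finger_gap: 0.004
```

Call:
play_rows(
  motion="0 0 0 0.4 0 0 -1; 0 0 0 0.4 0 0 -1; 0 0 0 0.2 0 0 -1; 0 0 0 0.1 0 0 -1",
)

```text
t: 3.85
ee_pos: [0.6307, 0.0123, 0.0771]
tool_rot: [0.097, 0.702, 0.1, -0.699]
contact_force: [-0.2, -0.1, 0.1]
finger_gap: 0.003
```

Call:
play_rows(
  motion="0 0 0 0.1 0 0 -1; 0 0 0 0.1 0 0 -1",
)

```text
t: 4.1
ee_pos: [0.631, 0.0123, 0.0755]
tool_rot: [0.097, 0.702, 0.1, -0.699]
contact_force: [-0.4, 0.4, 2.9]
finger_gap: 0.008
```

Call:
play_rows(
  motion="0 0 0 0.1 0 0 -1; 0 0 0 0.1 0 0 -1",
)

```text
t: 4.35
ee_pos: [0.6314, 0.0123, 0.0748]
tool_rot: [0.097, 0.702, 0.1, -0.698]
contact_force: [-3.0, -0.5, 5.9]
finger_gap: 0.001
```

Call:
play_rows(
  motion="0 0 0 -1.2 0 0 -1; 0 0 0 0 -1.3 3.4 -1; 0 0 0 0 -1.3 3.4 -1; 0 0 0 0 -1.3 3.4 -1; 0 0 0 0 -1.2 3.4 -1; 0 0 0 0 0 0 -1; 0 0 0 0 0 0 -1",
)

```text
t: 5.22
ee_pos: [0.4852, 0.0237, 0.0887]
tool_rot: [0.098, 0.704, 0.099, -0.696]
contact_force: [0.3, 0.2, 0.2]
finger_gap: 0.005
```

```bash
python3 -c "
from h import *
to(.491,.023,.076)"
```

```text
pos [0.4852 0.0237 0.0887] jaw deg -74.0 shift cm [ 1.28  0.23 -0.52] turn [-0.    -0.012  0.001] F [0.28 0.23 0.2 ] t 5.225 axes
 [[ 0.01  0.28 -0.96]
 [ 0.   -0.96 -0.28]
 [-1.   -0.   -0.01]]
```

Call:
play_rows(
  motion="0 -0.012 0 0.5 0.2 -0.5 -1; 0 0 0 0.5 0 0 -1; 0 0 0 0.3 0 0 -1; 0 0 0 0.1 0 0 -1",
)

```text
t: 5.72
ee_pos: [0.4937, 0.0228, 0.0741]
tool_rot: [0.098, 0.7, 0.098, -0.7]
contact_force: [0.2, 0.7, 0.1]
finger_gap: 0.005
```

Call:
play_rows(
  motion="0 0 0 0.1 0 0 -1; 0 0 0 0.1 0 0 -1",
)

```text
t: 5.98
ee_pos: [0.4936, 0.0229, 0.072]
tool_rot: [-0.098, -0.7, -0.099, 0.7]
contact_force: [-1.6, 0.1, 3.3]
finger_gap: 0.006
```

Call:
play_rows(
  motion="0 0 0 0.1 0 0 -1; 0 0 0 0.1 0 0 -1",
)

```text
t: 6.22
ee_pos: [0.4937, 0.0231, 0.0714]
tool_rot: [-0.098, -0.7, -0.099, 0.7]
contact_force: [-3.5, 0.2, 6.7]
finger_gap: 0.005
```

Call:
play_rows(
  motion="0 0 0 0.1 0 0 -1",
)

```text
t: 6.35
ee_pos: [0.4938, 0.0231, 0.0714]
tool_rot: [-0.098, -0.7, -0.099, 0.7]
contact_force: [-3.4, 0.5, 7.1]
finger_gap: 0.004
```

Call:
play_rows(
  motion="0 0 0 -1.2 0 0 -1; 0 0 0 0 3.4 -0.6 -1; 0 0 0 0 3.4 -0.6 -1; 0 0 0 0 3.4 -0.6 -1; 0 0 0 0 3.2 -0.6 -1; 0 0 0 0 0 0 -1; 0 0 0 0 0 0 -1",
)

```text
t: 7.22
ee_pos: [0.5573, -0.1024, 0.0877]
tool_rot: [0.099, 0.702, 0.098, -0.698]
contact_force: [0.2, -0.0, -0.2]
finger_gap: 0.001
```

```bash
python3 -c "
from h import *
to(.554,-.1,.075)"
```

```text
pos [ 0.5573 -0.1024  0.0877] jaw deg -73.9 shift cm [ 1.26 -0.32  0.26] turn [ 0.    -0.006 -0.002] F [ 0.21 -0.03 -0.25] t 7.225 axes
 [[ 0.01  0.28 -0.96]
 [-0.   -0.96 -0.28]
 [-1.    0.   -0.01]]
```

Call:
play_rows(
  motion="0 0 0 0.5 -0.3 0.3 -1; 0 0 0 0.5 0 0 -1; 0 0 0 0.3 0 0 -1; 0 0 0 0.1 0 0 -1",
)

```text
t: 7.72
ee_pos: [0.5521, -0.0976, 0.0723]
tool_rot: [0.1, 0.702, 0.1, -0.698]
contact_force: [-0.0, -0.7, 0.2]
finger_gap: 0.001
```

Call:
play_rows(
  motion="0 0 0 0.1 0 0 -1; 0 0 0 0.1 0 0 -1",
)

```text
t: 7.98
ee_pos: [0.5525, -0.0979, 0.0714]
tool_rot: [0.101, 0.702, 0.1, -0.698]
contact_force: [-2.4, -0.3, 5.3]
finger_gap: 0.002
```

Call:
play_rows(
  motion="0 0 0 0.1 0 0 -1; 0 0 0 0.1 0 0 -1",
)

```text
t: 8.22
ee_pos: [0.5526, -0.098, 0.0711]
tool_rot: [0.1, 0.702, 0.1, -0.698]
contact_force: [-3.8, -0.2, 7.1]
finger_gap: 0.003
```

Touches give heights of A 75.4, B 72.1 and C 71.8 mm. That is a tilt of 0.029 rad with the high spot at bearing about 30°. The depth plane gave 0.028 rad at 27°, so the two agree. I press at (0.633, 0.021).

Call:
play_rows(
  motion="0 0 0 -1.5 0 0 -1; 0 0 0 0 -2.3 -2.75 -1; 0 0 0 0 -2.3 -2.75 -1; 0 0 0 0 -2.3 -2.75 -1; 0 0 0 0 -2.3 -2.75 -1; 0 0 0 0 0 0 -1; 0 0 0 0 0 0 -1",
)

```text
t: 9.1
ee_pos: [0.6373, 0.0237, 0.0917]
tool_rot: [0.1, 0.705, 0.098, -0.696]
contact_force: [-0.0, -0.4, 0.1]
finger_gap: 0.002
```

```bash
python3 -c "
from h import *
to(.633,.021,.077)"
```

```text
pos [0.6373 0.0237 0.0917] jaw deg -73.9 shift cm [1.46 0.13 0.5 ] turn [ 0.    -0.012 -0.004] F [-0.   -0.41  0.15] t 9.1 axes
 [[ 0.01  0.28 -0.96]
 [-0.   -0.96 -0.28]
 [-1.    0.   -0.01]]
```

Call:
play_rows(
  motion="0 -0.012 0 0.5 0.1 0.5 -1; 0 0 0 0.5 0 0 -1; 0 0 0 0.3 0 0 -1; 0 0 0 0.1 0 0 -1; 0 0 0 0.1 0 0 -1; 0 0 0 0.1 0 0 -1",
)

```text
t: 9.85
ee_pos: [0.6315, 0.0186, 0.0754]
tool_rot: [-0.099, -0.7, -0.097, 0.7]
contact_force: [-2.2, 0.1, 4.2]
finger_gap: 0.006
```

Call:
play_rows(
  motion="0 0 0 0.13 0 0 -1; 0 0 0 0.15 0 0 -1",
)

```text
t: 10.1
ee_pos: [0.632, 0.0187, 0.0744]
tool_rot: [0.099, 0.7, 0.097, -0.7]
contact_force: [-4.3, -0.0, 7.5]
finger_gap: 0.006
```

Call:
play_rows(
  motion="0 0 0 0.17 0 0 -1; 0 0 0 0.17 0 0 -1",
)

```text
t: 10.35
ee_pos: [0.6322, 0.0187, 0.074]
tool_rot: [0.1, 0.7, 0.097, -0.7]
contact_force: [-5.3, -0.1, 9.0]
finger_gap: 0.001
```

Call:
play_rows(
  motion="0 0 0 0.2 0 0 -1; 0 0 0 0.22 0 0 -1",
)

```text
t: 10.6
ee_pos: [0.6325, 0.0187, 0.0735]
tool_rot: [-0.1, -0.7, -0.097, 0.7]
contact_force: [-6.0, 0.0, 10.4]
finger_gap: 0.003
```

Call:
play_rows(
  motion="0 0 0 0.24 0 0 -1; 0 0 0 0.26 0 0 -1",
)

```text
t: 10.85
ee_pos: [0.6326, 0.0188, 0.0729]
tool_rot: [-0.1, -0.7, -0.097, 0.701]
contact_force: [-6.7, -0.6, 11.9]
finger_gap: 0.005
```

Call:
play_rows(
  motion="0 0 0 0.28 0 0 -1; 0 0 0 0.28 0 0 -1",
)

```text
t: 11.1
ee_pos: [0.6327, 0.0188, 0.0719]
tool_rot: [-0.1, -0.699, -0.097, 0.701]
contact_force: [-6.1, 0.5, 12.0]
finger_gap: 0.006
```

Call:
play_rows(
  motion="0 0 0 0.28 0 0 -1; 0 0 0 0.28 0 0 -1",
)

```text
t: 11.35
ee_pos: [0.6328, 0.0189, 0.071]
tool_rot: [-0.101, -0.699, -0.097, 0.701]
contact_force: [-7.2, 0.4, 12.9]
finger_gap: 0.007
```

Call:
play_rows(
  motion="0 0 0 0.28 0 0 -1; 0 0 0 0.28 0 0 -1",
)

```text
t: 11.6
ee_pos: [0.6329, 0.0189, 0.0703]
tool_rot: [-0.101, -0.698, -0.097, 0.702]
contact_force: [-6.6, 0.4, 13.0]
finger_gap: 0.005
```

Call:
play_rows(
  motion="0 0 0 0.28 0 0 -1; 0 0 0 0.28 0 0 -1",
)

```text
t: 11.85
ee_pos: [0.6329, 0.019, 0.0697]
tool_rot: [-0.101, -0.698, -0.097, 0.702]
contact_force: [-7.4, 0.7, 13.6]
finger_gap: 0.006
```

Call:
play_rows(
  motion="0 0 0 0.3 0 0 -1; 0 0 0 0.3 0 0 -1",
)

```text
t: 12.1
ee_pos: [0.6331, 0.019, 0.069]
tool_rot: [-0.101, -0.697, -0.097, 0.703]
contact_force: [-7.0, 0.4, 15.5]
finger_gap: 0.002
```

Call:
play_rows(
  motion="0 0 0 0.3 0 0 -1; 0 0 0 0.3 0 0 -1",
)

```text
t: 12.35
ee_pos: [0.6332, 0.019, 0.0689]
tool_rot: [-0.102, -0.697, -0.097, 0.703]
contact_force: [-6.7, 0.5, 15.7]
finger_gap: 0.003
```

Call:
play_rows(
  motion="0 0 0 0.33 0 0 -1; 0 0 0 0.33 0 0 -1",
)

```text
t: 12.6
ee_pos: [0.6333, 0.019, 0.0685]
tool_rot: [-0.102, -0.696, -0.097, 0.704]
contact_force: [-9.0, -0.1, 16.4]
finger_gap: 0.002
```

Call:
play_rows(
  motion="0 0 0 -0.8 0 0 -1; 0 0 0 -0.3 0 0 -1; 0 0 0 0 0 0 -1; 0 0 0 0 0 0 -1",
)

```text
t: 13.1
ee_pos: [0.6334, 0.0191, 0.0795]
tool_rot: [-0.102, -0.696, -0.097, 0.704]
contact_force: [0.3, 0.5, 0.6]
finger_gap: 0.003
```

```bash
python3 -c "
from h import *
to(.631,.012,.075)"
```

```text
pos [0.6334 0.0191 0.0795] jaw deg -73.8 shift cm [0.46 0.61 0.42] turn [-0.     0.011 -0.006] F [0.31 0.47 0.56] t 13.1 axes
 [[-0.01  0.28 -0.96]
 [-0.01 -0.96 -0.28]
 [-1.    0.01  0.01]]
```

Call:
play_rows(
  motion="0 0.011 0 0.3 0.5 0.3 -1; 0 0 0 0.1 0.1 0.1 -1; 0 0 0 0.1 0 0 -1; 0 0 0 0.1 0 0 -1",
)

```text
t: 13.6
ee_pos: [0.6302, 0.0115, 0.0717]
tool_rot: [-0.101, -0.7, -0.098, 0.7]
contact_force: [1.1, 0.8, 2.2]
finger_gap: 0.007
```

Call:
play_rows(
  motion="0 0 0 0.1 0 0 -1; 0 0 0 0.1 0 0 -1",
)

```text
t: 13.85
ee_pos: [0.6306, 0.0115, 0.071]
tool_rot: [-0.101, -0.7, -0.098, 0.7]
contact_force: [-1.0, 0.2, 5.7]
finger_gap: 0.008
```

Call:
play_rows(
  motion="0 0 0 0.1 0 0 -1; 0 0 0 0.1 0 0 -1",
)

```text
t: 14.1
ee_pos: [0.6307, 0.0116, 0.0707]
tool_rot: [-0.102, -0.7, -0.098, 0.7]
contact_force: [-3.7, -0.2, 6.2]
finger_gap: 0.008
```

Call:
play_rows(
  motion="0 0 0 0.1 0 0 -1; 0 0 0 0.1 0 0 -1",
)

```text
t: 14.35
ee_pos: [0.6307, 0.0116, 0.0707]
tool_rot: [-0.102, -0.7, -0.098, 0.7]
contact_force: [-4.0, 0.4, 7.0]
finger_gap: 0.001
```

Call:
play_rows(
  motion="0 0 0 -1.2 0 0 -1; 0 0 0 0 0.7 3.9 -1; 0 0 0 0 0.7 3.9 -1; 0 0 0 0 0.7 3.9 -1; 0 0 0 0 0.7 3.5 -1; 0 0 0 0 0 0 -1; 0 0 0 0 0 0 -1",
)

```text
t: 15.22
ee_pos: [0.4923, -0.0594, 0.0861]
tool_rot: [0.103, 0.703, 0.097, -0.697]
contact_force: [0.6, 0.2, -0.1]
finger_gap: 0.001
```

```bash
python3 -c "
from h import *
to(.489,-.06,.075)"
```

```text
pos [ 0.4923 -0.0594  0.0861] jaw deg -73.7 shift cm [ 1.11 -0.04  0.34] turn [ 0.    -0.006 -0.01 ] F [ 0.56  0.21 -0.07] t 15.225 axes
 [[ 0.01  0.28 -0.96]
 [-0.01 -0.96 -0.28]
 [-1.    0.01 -0.01]]
```

Call:
play_rows(
  motion="0 -0.006 0 0.6 0 0 -1; 0 0 0 0.5 0 0 -1; 0 0 0 0.2 0 0 -1; 0 0 0 0.1 0 0 -1",
)

```text
t: 15.72
ee_pos: [0.4944, -0.0588, 0.0716]
tool_rot: [0.104, 0.7, 0.097, -0.7]
contact_force: [-2.7, -1.2, 6.1]
finger_gap: 0.005
```

Call:
play_rows(
  motion="0 0 0 0.1 0 0 -1; 0 0 0 0.1 0 0 -1",
)

```text
t: 15.98
ee_pos: [0.4945, -0.059, 0.0713]
tool_rot: [-0.105, -0.699, -0.098, 0.7]
contact_force: [-3.9, 0.6, 7.4]
finger_gap: 0.004
```

Call:
play_rows(
  motion="0 0 0 0.1 0 0 -1; 0 0 0 0.1 0 0 -1",
)

```text
t: 16.23
ee_pos: [0.4945, -0.059, 0.0714]
tool_rot: [-0.105, -0.699, -0.098, 0.701]
contact_force: [-4.0, -0.2, 6.5]
finger_gap: 0.005
```

The check touches now read 71.4 mm at the old high side and 72.05 mm at the old low side. The platter is home, so I move to the weight.

Call:
play_rows(
  motion="0 0 0 -5 0 0 -1; 0 0 0 -5 -2 0 1; 0 0 0 0 -5 -1 1; 0 0 0 0 -5 -1 1; 0 0 0 0 -5 -1 1; 0 0 0 0 -4.5 -1 1; 0 0 0 0 -3 -0.5 1; 0 0 0 0 0 0 1; 0 0 0 0 0 0 1",
)

```text
t: 17.35
ee_pos: [0.4695, 0.1974, 0.1737]
tool_rot: [0.103, 0.701, 0.098, -0.699]
contact_force: [0.4, -0.8, 0.3]
finger_gap: 0.791
```

```bash
python3 -c "
from h import *
grab('wrist','w1')
f=np.load('pics/w1.npz'); C=cloud('wrist',f); C[f['d']<.03]=np.nan
hsv=cv2.cvtColor(f['p'],cv2.COLOR_RGB2HSV)
m=((C[...,2]>.01)&(C[...,2]<.075)&(hsv[...,1]<110)).astype(np.uint8)
n,l,s,c=cv2.connectedComponentsWithStats(m)
for i in range(1,n):
    if s[i,4]>300:
        P=C[l==i]; z=np.nanmax(P[:,2]); t=P[P[:,2]>np.nanpercentile(P[:,2],95)-.008]; cc,r=cv2.minEnclosingCircle(t[:,:2].astype(np.float32)); print(c[i].round(),s[i,4],'zmax',z.round(4),'top mean',t.mean(0).round(4),'circ',cc,r,'med',np.nanmedian(P,0).round(3))
to(.467,.201,.12)"
```

```text
[30. 17.] 2235 zmax 0.0717 top mean [0.5579 0.4248 0.061 ] circ (0.5565387606620789, 0.42680907249450684) 0.011126324534416199 med [0.558 0.425 0.036]
[290.  30.] 1603 zmax 0.0578 top mean [0.6011 0.2567 0.055 ] circ (0.6016780734062195, 0.2571319043636322) 0.01013800036162138 med [0.598 0.255 0.053]
[563. 196.] 40832 zmax 0.075 top mean [0.5436 0.0267 0.0726] circ (0.5510077476501465, -0.0024763625115156174) 0.09747174382209778 med [0.544 0.044 0.072]
[162. 183.] 960 zmax 0.051 top mean [0.4691 0.3245 0.0472] circ (0.4682099223136902, 0.3252890408039093) 0.008804775774478912 med [0.471 0.322 0.031]
[314. 225.] 2146 zmax 0.0698 top mean [0.4713 0.2014 0.0669] circ (0.4700984060764313, 0.2014218270778656) 0.013394039124250412 med [0.477 0.203 0.048]
pos [0.4695 0.1973 0.1737] jaw deg -73.7 shift cm [ 5.36 -0.47  0.15] turn [ 0.    -0.003 -0.008] F [-0.55 -0.17  0.18] t 17.4 axes
 [[ 0.    0.28 -0.96]
 [-0.01 -0.96 -0.28]
 [-1.    0.01 -0.  ]]
```

View pics/w1.png

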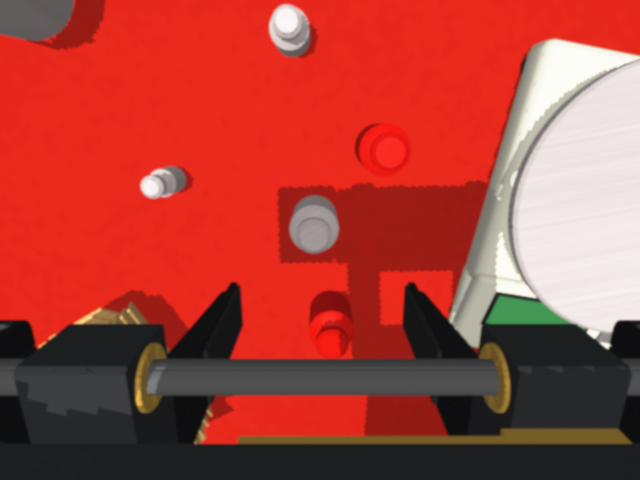

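The wrist view shows the 500 g weight at (314,225). Its knob radius is 13 mm and its top at 67 mm, both as specified, and its axis is at (0.470, 0.2015). The reds at (384,150) and (330,330) stay clear of the jaws.

Call:
play_rows(
  motion="0 0 0 3 -0.4 -0.1 0.8; 0 0 0 5 0 0 0.8; 0 0 0 4 0 0 0.8; 0 0 0 2 0 0 0.8; 0 0 0 0 0 0 0.8; 0 0 0 0 0 0 0.8",
)

```text
t: 18.15
ee_pos: [0.4742, 0.1943, 0.0325]
tool_rot: [0.099, 0.704, 0.094, -0.697]
contact_force: [-0.4, -0.5, -0.0]
finger_gap: 0.898
```

```bash
python3 -c "
from h import *
to(.470,.2015,.011)"
```

```text
pos [0.4742 0.1943 0.0325] jaw deg -74.3 shift cm [ 2.15 -0.82  0.22] turn [ 0.    -0.008 -0.008] F [-0.38 -0.46 -0.02] t 18.15 axes
 [[ 0.01  0.27 -0.96]
 [-0.01 -0.96 -0.27]
 [-1.    0.01 -0.01]]
```

Call:
play_rows(
  motion="0 -0.008 -0.008 1 -0.7 0.2 0.8; 0 0 0 0.8 -0.1 0 0.8; 0 0 0 0.2 0 0 0.8; 0 0 0 0 0 0 0.8",
)

```text
t: 18.65
ee_pos: [0.4721, 0.2024, 0.014]
tool_rot: [0.096, 0.702, 0.097, -0.699]
contact_force: [0.4, 0.7, -0.4]
finger_gap: 0.904
```

```bash
python3 -c "
from h import *
to(.470,.2015,.011)"
```

```text
pos [0.4721 0.2024 0.014 ] jaw deg -74.3 shift cm [0.3  0.03 0.23] turn [-0.    -0.005  0.   ] F [ 0.35  0.74 -0.37] t 18.65 axes
 [[ 0.    0.27 -0.96]
 [ 0.   -0.96 -0.27]
 [-1.   -0.   -0.01]]
```

Call:
play_rows(
  motion="0 -0.005 0 0.3 0 0.25 0.8; 0 0 0 0 0 0 -1; 0 0 0 0 0 0 -1; 0 0 0 0 0 0 -1; 0 0 0 0 0 0 -1; 0 0 0 0 0 0 -1; 0 0 0 0 0 0 -1; 0 0 0 0 0 0 -1",
  newtons=35,
)

```text
t: 19.65
ee_pos: [0.47, 0.2021, 0.0115]
tool_rot: [0.096, 0.701, 0.097, -0.7]
contact_force: [-0.2, 0.9, -0.3]
finger_gap: 0.392
```

```bash
python3 -c "
from h import *
to(.470,.2015,.15)"
```

```text
pos [0.47   0.2021 0.0115] jaw deg -74.3 shift cm [-13.85   0.05   0.  ] turn [-0.    -0.001  0.001] F [-0.18  0.88 -0.25] t 19.65 axes
 [[ 0.    0.27 -0.96]
 [ 0.   -0.96 -0.27]
 [-1.   -0.   -0.  ]]
```

Call:
play_rows(
  motion="0 0 0 -4 0 0 -1; 0 0 0 -5 0 0 -1; 0 0 0 -4 1 0 -1; 0 0 0 0 4 -0.4 -1; 0 0 0 0 4.5 -0.5 -1; 0 0 0 0 4.5 -0.5 -1; 0 0 0 0 4.5 -0.5 -1; 0 0 0 0 3.5 -0.3 -1; 0 0 0 0 0 0 -1; 0 0 0 0 0 0 -1",
)

```text
t: 20.9
ee_pos: [0.542, -0.0122, 0.1303]
tool_rot: [-0.098, -0.691, -0.097, 0.71]
contact_force: [-0.3, 0.1, -5.4]
finger_gap: 0.394
```

```bash
python3 -c "
from h import *
print(sense()['finger_gap']); to(.558,-.0205,.09)
grab('top','t2')
f=np.load('pics/t2.npz'); C=cloud('top',f); C[f['d']<.1]=np.nan; w=C[180:290,245:350].reshape(-1,3); b=w[(w[:,2]>.06)&(w[:,2]<.085)]; print(len(b))
"
```

```text
0.39388164159486044
pos [ 0.542  -0.0122  0.1303] jaw deg -74.2 shift cm [ 3.99  1.24 -1.42] turn [0.    0.026 0.002] F [-0.32  0.08 -5.43] t 20.9 axes
 [[-0.03  0.27 -0.96]
 [-0.01 -0.96 -0.27]
 [-1.   -0.    0.03]]
712
```

Call:
play_rows(
  motion="0 0.026 0 1 0.6 -0.8 -1; 0 0 0 1 0.6 -0.6 -1; 0 0 0 1 0 0 -1; 0 0 0 0 0 0 -1; 0 0 0 0 0 0 -1",
)

```text
t: 21.58
ee_pos: [0.5572, -0.0167, 0.0975]
tool_rot: [-0.098, -0.699, -0.1, 0.701]
contact_force: [0.8, -0.9, -3.8]
finger_gap: 0.394
```

```bash
python3 -c "
from h import *
to(.558,-.0205,.0855)"
```

```text
pos [ 0.5572 -0.0167  0.0975] jaw deg -73.9 shift cm [1.2  0.4  0.03] turn [0.    0.003 0.003] F [ 0.82 -0.9  -3.78] t 21.575 axes
 [[-0.    0.28 -0.96]
 [ 0.   -0.96 -0.28]
 [-1.   -0.    0.  ]]
```

Call:
play_rows(
  motion="0 0 0 0.5 0.35 0 -1; 0 0 0 0.5 0 0 -1; 0 0 0 0.2 0 0 -1; 0 0 0 0.1 0 0 -1",
)

```text
t: 22.08
ee_pos: [0.5586, -0.0202, 0.0846]
tool_rot: [-0.098, -0.7, -0.1, 0.701]
contact_force: [-0.5, -0.7, -4.9]
finger_gap: 0.395
```

Call:
play_rows(
  motion="0 0 0 0.1 0 0 -1; 0 0 0 0.1 0 0 -1",
)

```text
t: 22.32
ee_pos: [0.5588, -0.0203, 0.083]
tool_rot: [-0.098, -0.7, -0.1, 0.701]
contact_force: [-1.2, -0.2, -1.4]
finger_gap: 0.391
```

Call:
play_rows(
  motion="0 0 0 0.1 0 0 -1; 0 0 0 0.05 0 0 -1",
)

```text
t: 22.58
ee_pos: [0.5591, -0.0203, 0.0829]
tool_rot: [-0.098, -0.7, -0.1, 0.701]
contact_force: [-2.4, 0.7, -0.5]
finger_gap: 0.396
```

```bash
python3 -c "
from h import *
to(.558,-.0205,.083)"
```

```text
pos [ 0.5591 -0.0203  0.0829] jaw deg -73.9 shift cm [-0.01 -0.02  0.11] turn [0.    0.001 0.002] F [-2.38  0.72 -0.48] t 22.575 axes
 [[-0.    0.28 -0.96]
 [ 0.   -0.96 -0.28]
 [-1.   -0.    0.  ]]
```

Weight is carried by the scale, so I open the jaws and retreat upward.

Call:
play_rows(
  motion="0 0 0 0 0 0 0.9; 0 0 0 0 0 0 0.9; 0 0 0 0 0 0 0.9; 0 0 0 0 0 0 0.9; 0 0 0 0 0 0 0.9",
)

```text
t: 23.2
ee_pos: [0.562, -0.0207, 0.0852]
tool_rot: [0.099, 0.702, 0.099, -0.698]
contact_force: [0.7, 0.6, -0.4]
finger_gap: 0.867
```

Call:
play_rows(
  motion="0 0 0 -2 0 0 0.9; 0 0 0 -4 0 0 0.9; 0 0 0 -5 0 0 0.9; 0 0 0 -3 0 0 0.9; 0 0 0 0 0 0 0.9; 0 0 0 0 0 5 0.9; 0 0 0 0 0 5 0.9; 0 0 0 0 0 5 0.9; 0 0 0 0 0 0 0.9; 0 0 0 0 0 0 0.9",
)

```text
t: 24.45
ee_pos: [0.4122, -0.0628, 0.2282]
tool_rot: [0.099, 0.701, 0.1, -0.699]
contact_force: [-0.9, 0.3, 1.0]
finger_gap: 0.95
```

```bash
python3 -c "
from h import *
print(sense()['ee_pos'],sense()['finger_gap'],sense()['t'])
grab('scene','s3'); grab('wrist','w3')
f=np.load('pics/w3.npz'); C=cloud('wrist',f); C[f['d']<.03]=np.nan
w=C.reshape(-1,3); w=w[~np.isnan(w[:,2])]
k=w[(w[:,2]>.12)&(w[:,2]<.145)&(abs(w[:,0]-.558)<.05)&(abs(w[:,1]+.02)<.05)]; print('knob',len(k),k.mean(0) if len(k) else '',np.nanmax(k[:,2]) if len(k) else '')
pl=w[(w[:,2]>.06)&(w[:,2]<.082)&(np.hypot(w[:,0]-.558,w[:,1]+.02)<.105)]
c,r=cv2.minEnclosingCircle(pl[:,:2].astype(np.float32)); A=np.c_[pl[:,:2]-c,np.ones(len(pl))]; print('platter',c,r,np.linalg.lstsq(A,pl[:,2],rcond=None)[0])
a=cv2.imread('pics/s3.png')[150:390,260:580]; b=cv2.resize(cv2.imread('pics/w3.png'),(400,300)); cv2.imwrite('pics/c3.png',np.hstack([cv2.resize(a,(400,300)),b]))"
```

```text
[ 0.41220253 -0.06278464  0.22819507] 0.9495494395337796 24.45
knob 754 [ 0.55116503 -0.02463683  0.13536163] 0.1413967864807693
platter (0.5592831969261169, -0.02260829508304596) 0.10029241442680359 [ 0.00193642 -0.00043159  0.07249443]
```

View pics/c3.png

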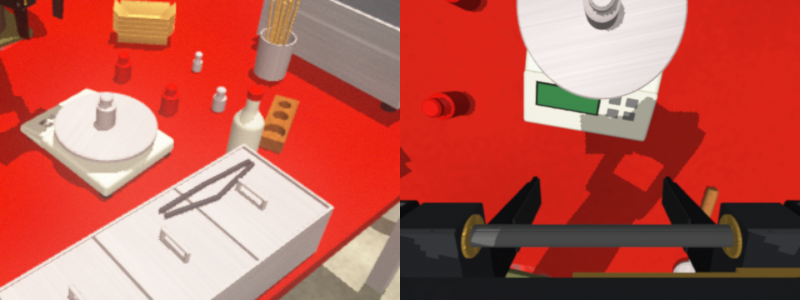

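The scene crop shows the weight upright mid-platter at (105,110), with the other items in place. In the wrist view its knob is at (605,10). Measured offset is about 8 mm or less and tilt about 0.002 rad, so I hand in.

```bash
python3 -c "
from rig import finish_job
print(finish_job())"
```

```text
the job is handed in; nothing more can be done
None
```

I pressed the platter home, stood the 500 g check weight in the middle of it and let go. The job is handed in at about 24.5 s; `finish_job` gave no verdict.

- **Finding the high spot:** Three light touches (up to about 8 N) gave a tilt of 0.029 rad, high at bearing about 30°. The top camera's depth gave 0.028 rad at 27°, so the two agreed.
- **Pressing:** I pressed at the high spot with about 16 N down (under 19 N including sideways drag) until it stopped. Two touches afterwards read 71.4 mm on the old high side and 72.05 mm on the old low side, against 72 mm for level. Part of that 0.6 mm difference is probably measuring error.
- **Last checks:**
  - **Platter:** the fitted tilt is 0.002 rad.
  - **Weight:** it stands upright. Its knob measured about 8 mm from the platter's centre by the oblique wrist view, while the gripper's position at release put it within about 4 mm. Both are inside 25 mm.
  - **Rest of the scene:** the gripper is clear, and the other items looked in place by eye. I did not measure their positions again.

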